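Stow the marble paddle upright in the board rack

TASK

Take the peeled apple off the marble serving paddle and stand it on the white cutting board with the other two. Then pinch the paddle by the ball at its end, lift it clear of the table with the blade still level, loosen your grip just enough that the blade swings down and hangs from the ball, and grip again. Stand the paddle upright, ball up, on its end in the one free slot of the wooden rack and let go, without dropping anything or shifting the other things on the table.

Things in the scene. Friction and masses are not known exactly. Their poses are not given: they have to be found in the camera images.
- paddle_ball (a point): centre of the ball (26 mm across) at the end of the marble paddle (0.28 kg, give or take a sixth), 26 mm above the table at the start, overhanging the trivet; a 12 mm thick neck joins it to the blade. Pinch it along y: the pads touch the ball alone and the paddle can turn about it. Balance point 78 mm from the ball. Gripped at 80 N or more it stays level, below about 50 N it sags, at 25 N it swings down
- paddle_blade (a point): centre of the paddle's blade, a marble slab 110 long (x), 56 wide (y), 16 thick (z), lying flat on the trivet, centre 26 mm up. Its x axis points from ball to foot: the ball's centre is at x = -83 mm, the foot (the 56 x 16 mm end face it will stand on) at x = +55 mm. Either face may end in front
- paddle_foot (a point): centre of the blade's far end face, 138 mm from the ball's centre: the paddle's lowest point when it hangs
- apple_mid (a point): centre (25 mm up) of the peeled, cored apple that sits on the paddle's blade: pale yellow, 60 mm across at the middle, 50 mm high, flat underneath (42 mm foot) and on top, 0.11 kg
- trivet: cork trivet under the paddle, fixed on the table, 85 x 85 x 18 mm, origin at the centre of its underside
- cutting_board: white cutting board fixed on the table, 160 (x) by 240 (y) by 12 mm thick; origin at the centre of its underside
- apple_a_mid (a point): centre of another peeled apple standing on the cutting board, 58 mm across, 49 mm high; leave alone
- apple_b_mid (a point): centre of another peeled apple standing on the cutting board, 62 mm across, 52 mm high; leave alone
- rack: wooden board rack fixed on the table, 118 (x) by 100 (y) mm; origin at the centre of its underside. Floor 10 mm thick; four upright dividers 10 thick, 90 wide (y), tops 65 mm above the table, leave three slots 26 mm wide side by side along x (centres x = -36, 0, +36 mm), open at ends and top
- pad: black rubber strip 24 (x) by 80 (y) by 3 mm fixed on the floor of the one free slot; origin at the centre of its underside, 10 mm above the table; axes as the rack's. It marks the slot the paddle goes into
- board_a: dark wooden board standing in a slot of the rack, 18 (x) by 85 (y) by 95 mm tall, origin at its underside; leave alone
- board_b: dark wooden board standing in another slot of the rack, 18 (x) by 85 (y) by 105 mm tall, origin at its underside; leave alone
- raw_apple: unpeeled apple beside the paddle, 72 mm across, 64 mm high, origin at its underside; leave alone
- screwdriver: screwdriver lying beside the paddle, 150 mm long along its x, about 30 mm thick; leave alone
- bottle: amber bottle behind the rack, 60 mm across, 210 mm tall, origin at its underside; leave alone
- jar: glass jar beyond the cutting board, 70 mm across, 100 mm tall, origin at its underside; leave alone
Things that resemble listed ones, but are neither listed nor needed, are in the scene too. What is shaped like the part that bears apple_mid but red is not meant.

How it is judged:
By the outcome, as a careful person would: the job done as asked, in the order asked, and still so for the second after the job is handed in, with the robot touching nothing.
It also fails if it takes over 72 s, if anything falls off the work surface, if the arm or the gripper's body presses on something with over 40 N, if the wrist force passes 120 N, or if a joint passes its speed limit or range.

ROBOT

A 6-joint arm with a two-finger parallel gripper is mounted at the origin on the work surface. World frame = base frame: x ahead of the robot, y to its left, z up, the work surface at z = 0. Lengths are in m, angles in rad, forces in N, time in s.
With the tool pointing down it reaches from about 0.3 to 0.875 m from the base axis. Payload 6.4 kg.
Tool frame: the origin (TCP) lies where the fingers leave the gripper's body, on its centre line; the fingertips stand 73 mm ahead of it and the grasp point (between the pads) lies 54 mm ahead of it; z points along the fingers, y is the line along which they close (so a half turn about z gives the same grasp; the last joint's range is limited). The gripper opens to 85 mm and grips with 20 to 120 N. Pads are 22 mm wide; open, the fingers measure 114 mm over their backs; the gripper's body (76 mm by 85 mm) begins 54 mm behind the grasp point. The pads swing forward as they close: fully open they stand 13 mm farther back than shut.
Start: joints at [-1.44, 0.181, 1.607, -0, 1.354, -0.206], TCP at [0.19, -0.543, 0.304] pointing down, gripper open.
Joint ranges: [-2.99, 2.99], [-0.89, 2.07], [0.3, 2.58], [-1.14, 4.28], [0, 2.63], [-3.12, 3.12]. Speed limits (rad/s): [2.57, 2.57, 3.01, 3.14, 3.14, 3.14].

INTERFACE

Orientations are given as a unit quaternion [w, x, y, z].
In Python, from bench import ctrl gives the robot as it stands.
- The arm moves only by the tool carry_out, never from a script. Its argument "steps" is one flat list of numbers, 7 for each row, row after row: the shift along the tool's x, y, z in m, then the turn, a rotation vector about the tool's x, y, z in rad, then the opening, from 0 (shut) to 1 (fully open). In form: [dx, dy, dz, wx, wy, wz, claw, dx, dy, dz, wx, wy, wz, claw, ...]. A call has 1 to 20 rows; each row is the pose to reach, as a shift and turn from the pose commanded when the call began, along the tool's axes at that moment; what a row does not reach only later rows make up. A row lasts 1/10 s, in which the tool goes at most 50 mm and 8.59 degrees, less where a joint would pass 70% of its speed; a pose out of reach is approached as far as the arm can. A call with a gripper value outside its range is refused whole. The fingers move at their own pace and stop on an object; the grip force is fixed at half the most. Time passes only in rows, so rows that repeat a pose let the fingers close. It gives the time, the measured TCP pose, the force, the opening and the grip force at its end, in the units of the state.
- ctrl.get_obs(): the state, without advancing time (a new reading comes with each control period).
- ctrl.camera(name): name is "side" or "top"; returns the picture (420x560x3 uint8, red, green, blue); there is no depth.
- ctrl.camera_params(name): a dict with "vertical_fov" (degrees; the focal length in pixels is half the picture's height over the tangent of half this angle, whatever the lens; pixels are square), "cx", "cy" (the principal point, pixels), "cam_to_world" (4x4, takes a point from camera to world coordinates). Camera axes: x right, y down, z forward; pixel columns grow to the right and rows downward; lengths in m; the calibration is good to about 2 mm. A picture is of the moment at which its call begins. camera_params takes no time and is no camera call.
- ctrl.hand_in(): hands the job in; it is judged then, once.
The state is a dict: "time_s": time; "q": joint angles; "dq": joint speeds; "joint_efforts": joint torques, N m; "eef_pos": TCP position; "eef_rot": TCP orientation; "wrist_force": force on the tool from outside, world axes, zero at the start; "torque": the same for the moment, N m; "opening": opening from 0.0 (shut) to 1.0 (fully open); "grasp_force": force on a finger pad.
Only numpy, scipy, OpenCV 4.12 (cv2) and the standard library are available. Lean on these libraries where they do the work, as an engineer would, in place of code of your own. Each camera call takes 0.05 s, during which the arm holds its last target. There are 200 camera calls.

## Working session

There is one attempt and no reset: what is moved stays moved. The work goes in short steps, Python scripts to look and compute and a tool call to move; the robot and the scene stay as the last step left them, time stands still between calls to the robot, and variables do not carry over. Pictures are saved under pics/ and viewed, at most 10 in all, crops included, and the job is handed in when it is done.

Besides the shell and the picture viewer there is one more tool, called as a command line: name --argument value ..., lists and objects as JSON in quotes. carry_out: Moves the arm, as the interface text tells. Its arguments: {"type":"object","properties":{"steps":{"type":"array"}},"required":["steps"]}

```bash
mkdir -p pics
python3 - <<'E'
from bench import ctrl
import cv2
for n in("side","top"):
    im=ctrl.camera(n); cv2.imwrite(f"pics/{n}0.png",cv2.resize(im[:,:,::-1],(800,600),interpolation=cv2.INTER_CUBIC))
    print(n,ctrl.camera_params(n))
print(ctrl.get_obs())
E
```

```text
side {'vertical_fov': 46.886135537905474, 'cx': 276.99881011118725, 'cy': 209.48966146926477, 'cam_to_world': array([[-0.99925289, -0.0224048 ,  0.03149096,  0.54849658],
       [-0.03856584,  0.63110658, -0.77473683,  0.92006615],
       [-0.00251633, -0.7753725 , -0.63149914,  0.78570346],
       [ 0.        ,  0.        ,  0.        ,  1.        ]])}
top {'vertical_fov': 49.26548056757259, 'cx': 279.882613881628, 'cy': 211.64963390932428, 'cam_to_world': array([[-0.00728831, -0.99262602,  0.1209978 ,  0.44169385],
       [-0.99994149,  0.00820183,  0.00705352,  0.05353043],
       [-0.00799391, -0.12093931, -0.99262771,  1.02543281],
       [ 0.        ,  0.        ,  0.        ,  1.        ]])}
{'time_s': 0.1, 'q': array([-1.44029042e+00,  1.81494987e-01,  1.60792792e+00,  2.42447017e-05,
        1.35380479e+00, -2.06271206e-01]), 'dq': array([ 0.00042231, -0.00124665, -0.00319679,  0.00036196,  0.00026373,
        0.00063767]), 'joint_efforts': array([ 8.33342456e-04, -4.45877194e+01, -3.52238274e+01, -1.69281852e-04,
        4.24545491e-03,  2.05217901e-05]), 'eef_pos': array([ 0.18999257, -0.54228812,  0.30304865]), 'eef_rot': array([-8.16486008e-04,  9.85856224e-01,  1.67591278e-01,  4.27898943e-05]), 'wrist_force': array([-0.01455594,  0.20254925,  0.62847503]), 'torque': array([-0.02246191,  0.0130566 ,  0.02825505]), 'grasp_force': 0.0, 'opening': 1.0013351362150003}
```

View pics/top0.png

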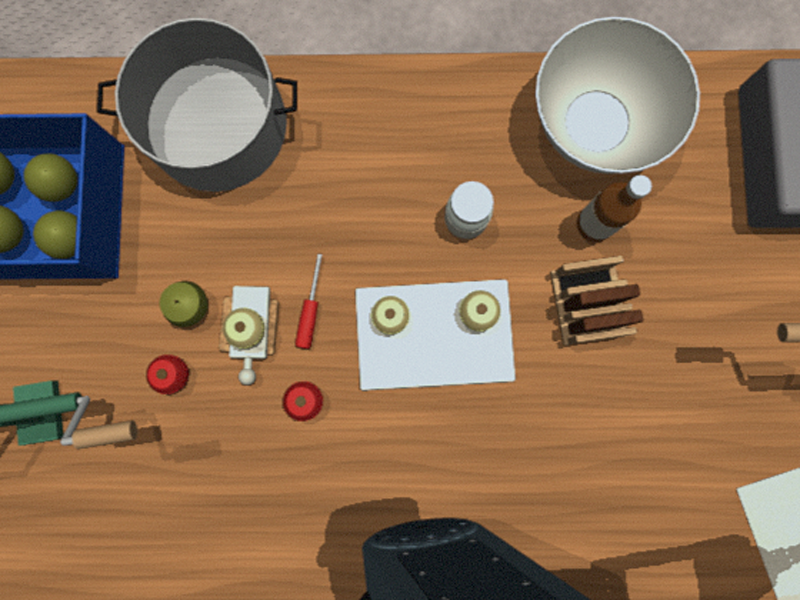

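View pics/side0.png

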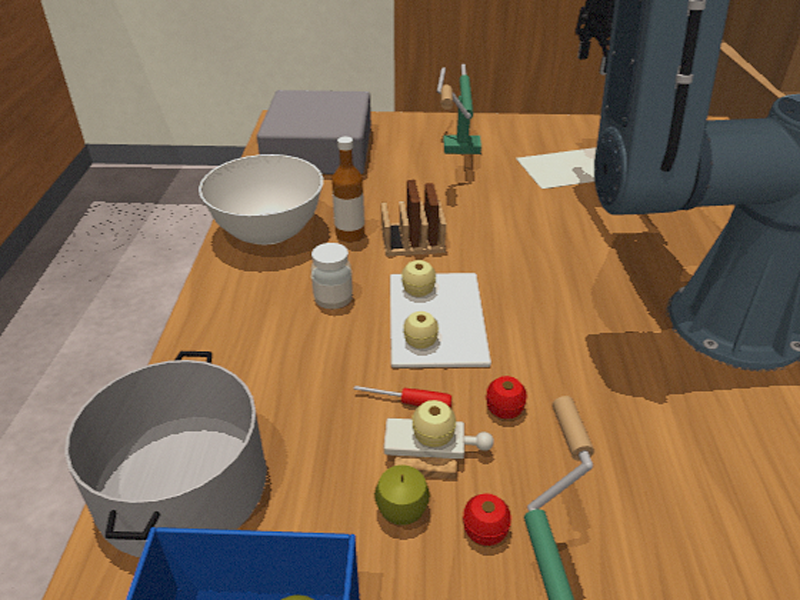

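Top view (800x600): three pale apples. One at (244,328) sits on the white paddle and is apple_mid. The two at (390,315) and (480,310) stand on the board (apple_a and apple_b). Red ones at (167,375) and (302,401) and the green one at (184,304) are not meant. The ball is at (247,377). The free slot is the far one, near (588,280), with the dark pad in it. I'll confirm with an enlarged crop.

```bash
cat > h.py <<'E'
import numpy as np, cv2
from bench import ctrl
def K(n):
    p=ctrl.camera_params(n); f=210/np.tan(np.radians(p["vertical_fov"])/2)
    return f,p["cx"],p["cy"],np.array(p["cam_to_world"])
def ray(n,u,v):
    f,cx,cy,T=K(n); d=T[:3,:3]@[(u-cx)/f,(v-cy)/f,1]; return T[:3,3],d
def atz(n,u,v,z):
    o,d=ray(n,u,v); return (o+d*(z-o[2])/d[2]).round(4)
def tri(uv_t,uv_s):
    A=[];b=[]
    for n,uv in(("top",uv_t),("side",uv_s)):
        o,d=ray(n,*uv); d/=np.linalg.norm(d); P=np.eye(3)-np.outer(d,d); A.append(P);b.append(P@o)
    return np.linalg.lstsq(np.vstack(A),np.hstack(b),rcond=None)[0].round(4)
def proj(n,X):
    f,cx,cy,T=K(n); c=T[:3,:3].T@(np.array(X)-T[:3,3]); return (cx+f*c[0]/c[2]).round(1),(cy+f*c[1]/c[2]).round(1)
def crop(im,u0,v0,w,h,s):
    c=cv2.resize(im[v0:v0+h,u0:u0+w,::-1],None,fx=s,fy=s,interpolation=cv2.INTER_CUBIC)
    for i in range(0,w,10): cv2.line(c,(i*s,0),(i*s,6 if i%50 else 14),(0,0,255),1)
    for i in range(0,h,10): cv2.line(c,(0,i*s),(6 if i%50 else 14,i*s),(0,0,255),1)
    return c
E
python3 - <<'E'
from h import *
t=ctrl.camera("top"); s=ctrl.camera("side")
a=np.hstack([crop(t,145,190,65,85,6),crop(t,382,172,65,85,6)])
cv2.imwrite("pics/c1.png",a)
b=np.hstack([crop(s,260,270,95,75,5),crop(s,255,120,60,75,5)])
cv2.imwrite("pics/c2.png",b)
E
```

```text
(no output)
```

View pics/c1.png

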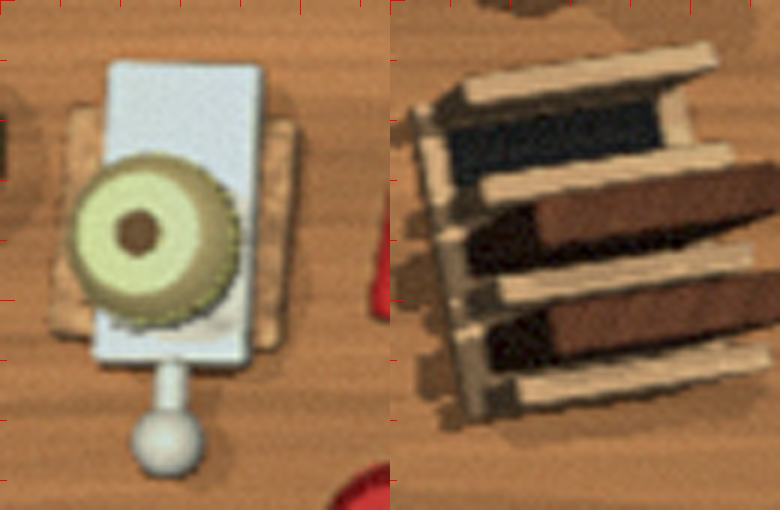

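View pics/c2.png

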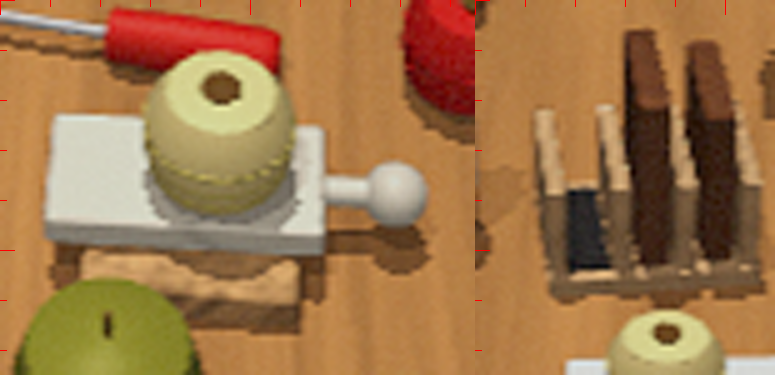

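Crops confirm it. The pale peeled apple is on the paddle, with its core hole at top crop (138,232) and side crop (220,88). The ball is at (167,442) and (397,194). The free slot with the black pad is the farthest one, between divider tops (466..716, ~92..55) and (484..732, 190..153).

Run:
```python
from h import *
L=lambda x,y:(145+x/6-.4,190+y/6-.4)
R=lambda x,y:(382+(x-390)/6-.4,172+y/6-.4)
S=lambda x,y:(260+x/5-.4,270+y/5-.4)
F=lambda x,y:(x*.7,y*.7)
print("apple z", atz("top",*L(138,232),.084), tri(L(138,232),S(220,88)))
print("ball", atz("top",*L(167,442),.026), tri(L(167,442),S(397,194)))
c=[atz("top",*L(*p),.034) for p in((108,62),(262,66),(247,365),(93,358))]
print("blade",np.array(c),np.mean(c,0)); 
far=(c[0]+c[1])/2; near=(c[2]+c[3])/2; d=far-near; print("yaw",np.degrees(np.arctan2(d[1],d[0])),np.linalg.norm(d))
D=[[atz("top",*R(*p),.065) for p in q] for q in(((466,92),(716,55)),((484,190),(732,153)),((500,290),(750,257)),((520,390),(770,357)))]
D=np.array(D); print(D, D.mean(1))
e=D[:,0]-D[:,1]; print("rack yaw",np.degrees(np.arctan2(-e[:,0],e[:,1])), np.linalg.norm(e,axis=1))
print("slot",D[:2].mean((0,1)))
print("pad",[atz("top",*R(*p),.013) for p in((447,130),(660,103),(662,147))])
print("board",[atz("top",*F(*p),.012) for p in((357,289),(508,280),(515,380),(362,389))])
print("apples",[atz("top",*F(*p),z) for p,z in(((391,314),.061),((481,310),.064),((167,375),.06),((302,401),.06),((184,304),.064),((305,347),.015),((311,300),.015))])
from scipy.spatial.transform import Rotation as Ro
o=ctrl.get_obs(); w=o["eef_rot"]; print(Ro.from_quat(np.roll(w,-1)).as_matrix().round(3))
```

```text
apple z [0.5238 0.2924 0.084 ] [0.5236 0.2926 0.0835]
ball [0.4525 0.2949 0.026 ] [0.452  0.2948 0.0266]
blade [[0.5905 0.3175 0.034 ]
 [0.5886 0.2611 0.034 ]
 [0.4798 0.2647 0.034 ]
 [0.4827 0.3204 0.034 ]] [0.5354   0.290925 0.034   ]
yaw -1.7188865726973173 0.10834875403067634
[[[ 0.6096 -0.1828  0.065 ]
  [ 0.6221 -0.2716  0.065 ]]

 [[ 0.5746 -0.1878  0.065 ]
  [ 0.587  -0.2755  0.065 ]]

 [[ 0.5391 -0.1921  0.065 ]
  [ 0.5501 -0.28    0.065 ]]

 [[ 0.504  -0.1977  0.065 ]
  [ 0.5148 -0.2852  0.065 ]]] [[ 0.61585 -0.2272   0.065  ]
 [ 0.5808  -0.23165  0.065  ]
 [ 0.5446  -0.23605  0.065  ]
 [ 0.5094  -0.24145  0.065  ]]
rack yaw [8.01263759 8.04776774 7.13303872 7.03634822] [0.08967547 0.08857229 0.08858561 0.08816399]
slot [ 0.598325 -0.229425  0.065   ]
pad [array([ 0.6044, -0.188 ,  0.013 ]), array([ 0.6139, -0.2675,  0.013 ]), array([ 0.5973, -0.2675,  0.013 ])]
board [array([0.5868, 0.1276, 0.012 ]), array([ 0.5991, -0.1088,  0.012 ]), array([ 0.4436, -0.1153,  0.012 ]), array([0.4316, 0.1198, 0.012 ])]
apples [array([0.542 , 0.0736, 0.061 ]), array([ 0.5465, -0.0594,  0.064 ]), array([0.4546, 0.4036, 0.06  ]), array([0.4153, 0.2044, 0.06  ]), array([0.5591, 0.3806, 0.064 ]), array([0.4966, 0.2077, 0.015 ]), array([0.5697, 0.1991, 0.015 ])]
[[ 0.944  0.33  -0.   ]
 [ 0.33  -0.944  0.001]
 [ 0.    -0.001 -1.   ]]
```

carry_out --steps '[0.591, -0.6785, 0.074, 0, 0, 0, 0.9, 0.591, -0.6785, 0.074, 0, 0, 0, 0.9, 0.591, -0.6785, 0.074, 0, 0, 0, 0.9, 0.591, -0.6785, 0.074, 0, 0, 0, 0.9, 0.591, -0.6785, 0.074, 0, 0, 0, 0.9, 0.591, -0.6785, 0.074, 0, 0, 0, 0.9, 0.591, -0.6785, 0.074, 0, 0, 0, 0.9, 0.591, -0.6785, 0.074, 0, 0, 0, 0.9, 0.591, -0.6785, 0.074, 0, 0, 0, 0.9, 0.591, -0.6785, 0.074, 0, 0, 0, 0.9, 0.591, -0.6785, 0.074, 0, 0, 0, 0.9, 0.591, -0.6785, 0.074, 0, 0, 0, 0.9, 0.591, -0.6785, 0.074, 0, 0, 0, 0.9, 0.591, -0.6785, 0.074, 0, 0, 0, 0.9, 0.591, -0.6785, 0.074, 0, 0, 0, 0.9, 0.591, -0.6785, 0.074, 0, 0, 0, 0.9, 0.591, -0.6785, 0.074, 0, 0, 0, 0.9, 0.591, -0.6785, 0.074, 0, 0, 0, 0.9, 0.591, -0.6785, 0.074, 0, 0, 0, 0.9, 0.591, -0.6785, 0.074, 0, 0, 0, 0.9]'

```text
time_s: 2.2
eef_pos: [0.5232, 0.294, 0.2288]
eef_rot: [0.0, 0.986, 0.169, -0.001]
wrist_force: [-0.1, -0.3, 0.6]
opening: 0.897
grasp_force: 0.0
```

carry_out --steps '[0, 0, 0.03, 0, 0, 0, 0.9, 0, 0, 0.06, 0, 0, 0, 0.9, 0, 0, 0.085, 0, 0, 0, 0.9, 0, 0, 0.105, 0, 0, 0, 0.9, 0, 0, 0.116, 0, 0, 0, 0.9, 0, 0, 0.118, 0, 0, 0, 0.9, 0, 0, 0.118, 0, 0, 0, 0.9]'

```text
time_s: 2.9
eef_pos: [0.524, 0.2925, 0.1126]
eef_rot: [0.0, 0.986, 0.167, 0.0]
wrist_force: [-0.1, 0.3, 0.2]
opening: 0.9
grasp_force: 0.0
```

Run:
```python
from h import *
s=ctrl.camera("side");t=ctrl.camera("top")
cv2.imwrite("pics/c3.png",np.hstack([crop(s,240,230,130,120,4),crop(t,135,180,60,120,4)]))
print(ctrl.get_obs()["eef_pos"])
print("bottle",atz("top",641*.7,187*.7,.21))
```

```text
[0.52447559 0.29297855 0.11336381]
bottle [ 0.6872 -0.2503  0.21  ]
```

View pics/c3.png

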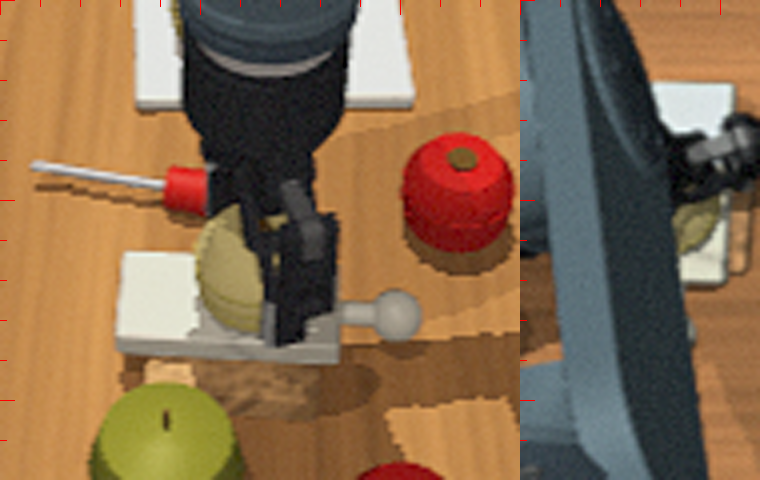

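The fingers straddle the apple (crop about (250,270)) and the tips clear the blade. I'll close and lift.

carry_out --steps '[0, 0, 0, 0, 0, 0, 0.6, 0, 0, 0, 0, 0, 0, 0.5, 0, 0, 0, 0, 0, 0, 0.5, 0, 0, 0, 0, 0, 0, 0.5, 0, 0, 0, 0, 0, 0, 0.5, 0, 0, 0, 0, 0, 0, 0.5]'

```text
time_s: 3.6
eef_pos: [0.5245, 0.2933, 0.1138]
eef_rot: [-0.0, 0.986, 0.168, 0.001]
wrist_force: [-2.1, -0.8, 7.7]
opening: 0.672
grasp_force: 63.9
```

carry_out --steps '[0, 0, -0.004, 0, 0, 0, 0.5, 0, 0, -0.012, 0, 0, 0, 0.5, 0, 0, -0.025, 0, 0, 0, 0.5, 0, 0, -0.045, 0, 0, 0, 0.5, 0, 0, -0.065, 0, 0, 0, 0.5, 0, 0, -0.08, 0, 0, 0, 0.5, 0, 0, -0.08, 0, 0, 0, 0.5, 0, 0, -0.08, 0, 0, 0, 0.5]'

```text
time_s: 4.4
eef_pos: [0.5236, 0.293, 0.1921]
eef_rot: [-0.0, 0.986, 0.168, 0.0]
wrist_force: [-0.2, 0.6, -0.5]
opening: 0.668
grasp_force: 64.1
```

carry_out --steps '[-0.01, 0.02, 0, 0, 0, 0, 0.5, -0.03, 0.055, 0, 0, 0, 0, 0.5, -0.055, 0.095, 0, 0, 0, 0, 0.5, -0.08, 0.135, 0, 0, 0, 0, 0.5, -0.1, 0.175, 0, 0, 0, 0, 0.5, -0.12, 0.21, 0, 0, 0, 0, 0.5, -0.135, 0.235, 0, 0, 0, 0, 0.5, -0.142, 0.25, 0.01, 0, 0, 0, 0.5, -0.144, 0.254, 0.03, 0, 0, 0, 0.5, -0.144, 0.254, 0.055, 0, 0, 0, 0.5, -0.144, 0.254, 0.075, 0, 0, 0, 0.5, -0.144, 0.254, 0.09, 0, 0, 0, 0.5, -0.144, 0.254, 0.095, 0, 0, 0, 0.5, -0.144, 0.254, 0.097, 0, 0, 0, 0.5, -0.144, 0.254, 0.097, 0, 0, 0, 0.5, -0.144, 0.254, 0.097, 0, 0, 0, 0.5]'

```text
time_s: 6.0
eef_pos: [0.4721, 0.0056, 0.0955]
eef_rot: [0.0, 0.986, 0.168, 0.001]
wrist_force: [-0.8, -0.1, -1.4]
opening: 0.672
grasp_force: 64.2
```

Run:
```python
from h import *
s=ctrl.camera("side");t=ctrl.camera("top")
cv2.imwrite("pics/c4.png",np.hstack([crop(s,250,170,110,110,4),crop(t,240,180,80,110,4)]))
o=ctrl.get_obs();print(o["eef_pos"],o["wrist_force"])
```

```text
[0.4721801  0.00558986 0.09563087] [ 0.5358012   0.65650672 -1.2524615 ]
```

View pics/c4.png

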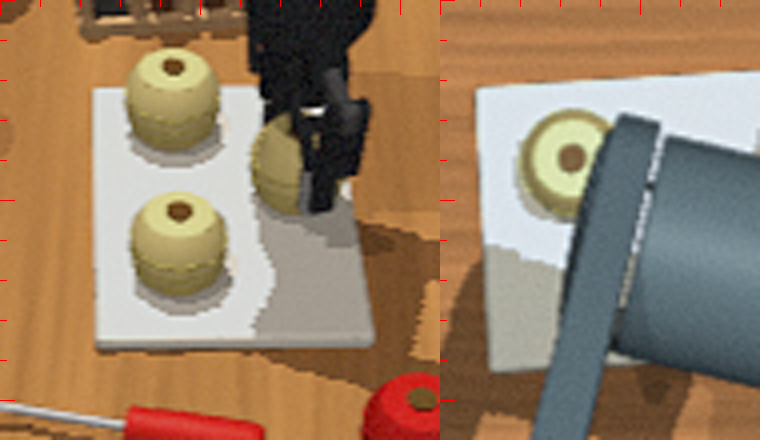

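The apple is held just above the board at crop (290,165), clear of both others. I'll lower it the last few mm.

carry_out --steps '[0, 0, 0.001, 0, 0, 0, 0.5, 0, 0, 0.002, 0, 0, 0, 0.5, 0, 0, 0.003, 0, 0, 0, 0.5, 0, 0, 0.003, 0, 0, 0, 0.5]'

```text
time_s: 6.5
eef_pos: [0.4717, 0.0057, 0.0919]
eef_rot: [0.0, 0.986, 0.168, 0.0]
wrist_force: [-0.7, 0.2, -0.8]
opening: 0.673
grasp_force: 64.2
```

carry_out --steps '[0, 0, 0.001, 0, 0, 0, 0.5, 0, 0, 0.0015, 0, 0, 0, 0.5, 0, 0, 0.002, 0, 0, 0, 0.5, 0, 0, 0.002, 0, 0, 0, 0.5]'

```text
time_s: 6.9
eef_pos: [0.4718, 0.0057, 0.0917]
eef_rot: [0.0, 0.986, 0.168, -0.0]
wrist_force: [-10.3, 1.4, 24.0]
opening: 0.672
grasp_force: 66.5
```

carry_out --steps '[0, 0, -0.0015, 0, 0, 0, 0.5, 0, 0, -0.0015, 0, 0, 0, 0.64, 0, 0, -0.0015, 0, 0, 0, 0.68, 0, 0, -0.0015, 0, 0, 0, 0.74, 0, 0, -0.0015, 0, 0, 0, 0.82, 0, 0, -0.0015, 0, 0, 0, 0.88, 0, 0, -0.0015, 0, 0, 0, 0.88, 0, 0, -0.01, 0, 0, 0, 0.88, 0, 0, -0.03, 0, 0, 0, 0.88, 0, 0, -0.06, 0, 0, 0, 0.88, 0, 0, -0.1, 0, 0, 0, 0.88, 0, 0, -0.14, 0, 0, 0, 0.88, 0, 0, -0.14, 0, 0, 0, 0.88]'

```text
time_s: 8.2
eef_pos: [0.4748, 0.005, 0.2363]
eef_rot: [0.002, 0.986, 0.168, 0.005]
wrist_force: [0.4, -0.0, 0.4]
opening: 0.881
grasp_force: 0.0
```

carry_out --steps '[0.015, -0.04, 0, 0, 0, 0.1, 0.7, 0.03, -0.085, 0, 0, 0, 0.2, 0.6, 0.042, -0.13, 0, 0, 0, 0.28, 0.5, 0.055, -0.175, 0, 0, 0, 0.33, 0.48, 0.065, -0.22, 0, 0, 0, 0.36, 0.48, 0.073, -0.255, 0, 0, 0, 0.375, 0.48, 0.077, -0.275, 0, 0, 0, 0.375, 0.48, 0.077, -0.279, 0.03, 0, 0, 0.375, 0.48, 0.077, -0.279, 0.06, 0, 0, 0.375, 0.48, 0.077, -0.279, 0.09, 0, 0, 0.375, 0.48, 0.077, -0.279, 0.1, 0, 0, 0.375, 0.48, 0.077, -0.279, 0.1, 0, 0, 0.375, 0.48, 0.077, -0.279, 0.1, 0, 0, 0.375, 0.48]'

```text
time_s: 9.5
eef_pos: [0.4527, 0.2946, 0.1308]
eef_rot: [-0.0, 1.0, -0.019, 0.001]
wrist_force: [-0.0, 0.2, 0.6]
opening: 0.479
grasp_force: 0.0
```

Run:
```python
from h import *
s=ctrl.camera("side");t=ctrl.camera("top")
cv2.imwrite("pics/c5.png",np.hstack([crop(s,240,170,120,150,4),crop(t,130,190,75,150,4)]))
o=ctrl.get_obs();print(o["eef_pos"],o["eef_rot"],proj("side",[.4523,.2948,.026]),proj("side",o["eef_pos"]+[0,0,-.07]))
```

```text
[0.45327155 0.29476769 0.13162786] [-5.63337402e-04  9.99814273e-01 -1.92134723e-02  1.39428142e-03] (np.float64(338.5), np.float64(308.5)) (np.float64(339.5), np.float64(296.6))
```

View pics/c5.png

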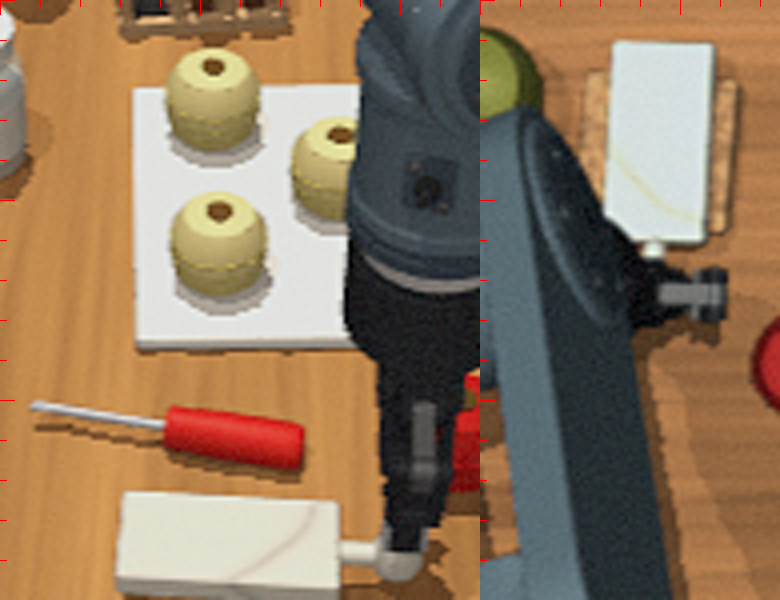

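The apple stands on the board at crop (340,170). The paddle hasn't moved, and the gripper is over the ball at (400,555). Next I'll descend and pinch.

carry_out --steps '[0, 0, 0.015, 0, 0, 0, 0.48, 0, 0, 0.03, 0, 0, 0, 0.48, 0, 0, 0.043, 0, 0, 0, 0.48, 0, 0, 0.05, 0, 0, 0, 0.48, 0, 0, 0.053, 0, 0, 0, 0.48, 0, 0, 0.053, 0, 0, 0, 0.45, 0, 0, 0.053, 0, 0, 0, 0.42, 0, 0, 0.053, 0, 0, 0, 0.39, 0, 0, 0.053, 0, 0, 0, 0.36, 0, 0, 0.053, 0, 0, 0, 0.34, 0, 0, 0.053, 0, 0, 0, 0.32, 0, 0, 0.053, 0, 0, 0, 0.31]'

```text
time_s: 10.8
eef_pos: [0.4523, 0.2946, 0.0772]
eef_rot: [-0.0, 1.0, -0.019, 0.0]
wrist_force: [0.7, 0.4, -0.4]
opening: 0.31
grasp_force: 0.4
```

carry_out --steps '[0, 0, 0, 0, 0, 0, 0.29, 0, 0, 0, 0, 0, 0, 0.25, 0, 0, 0, 0, 0, 0, 0.1, 0, 0, 0, 0, 0, 0, 0, 0, 0, 0, 0, 0, 0, 0, 0, 0, 0, 0, 0, 0, 0]'

```text
time_s: 11.4
eef_pos: [0.4522, 0.2946, 0.077]
eef_rot: [-0.0, 1.0, -0.019, 0.0]
wrist_force: [-0.7, 1.3, 3.5]
opening: 0.269
grasp_force: 58.6
```

carry_out --steps '[0, 0, -0.002, 0, 0, 0, 0, 0, 0, -0.005, 0, 0, 0, 0, 0, 0, -0.01, 0, 0, 0, 0, 0, 0, -0.017, 0, 0, 0, 0, 0, 0, -0.025, 0, 0, 0, 0, 0, 0, -0.035, 0, 0, 0, 0, 0, 0, -0.045, 0, 0, 0, 0, 0, 0, -0.055, 0, 0, 0, 0, 0, 0, -0.065, 0, 0, 0, 0, 0, 0, -0.075, 0, 0, 0, 0, 0, 0, -0.085, 0, 0, 0, 0, 0, 0, -0.095, 0, 0, 0, 0, 0, 0, -0.11, 0, 0, 0, 0, 0, 0, -0.125, 0, 0, 0, 0, 0, 0, -0.14, 0, 0, 0, 0, 0, 0, -0.155, 0, 0, 0, 0, 0, 0, -0.17, 0, 0, 0, 0, 0, 0, -0.182, 0, 0, 0, 0, 0, 0, -0.19, 0, 0, 0, 0, 0, 0, -0.19, 0, 0, 0, 0]'

```text
time_s: 13.4
eef_pos: [0.4526, 0.2947, 0.2682]
eef_rot: [-0.0, 1.0, -0.019, 0.001]
wrist_force: [-0.5, 1.0, -2.8]
opening: 0.272
grasp_force: 58.8
```

Run:
```python
from h import *
s=ctrl.camera("side")
cv2.imwrite("pics/c6.png",crop(s,220,190,180,140,4))
o=ctrl.get_obs();print(o["eef_pos"],o["wrist_force"],o["torque"],o["grasp_force"],o["opening"])
```

```text
[0.45223352 0.29448893 0.26723297] [ 0.34647382  0.58192843 -2.35686546] [-0.05748804  0.16076933 -0.0210721 ] 58.816877603530884 0.27029484692583583
```

View pics/c6.png

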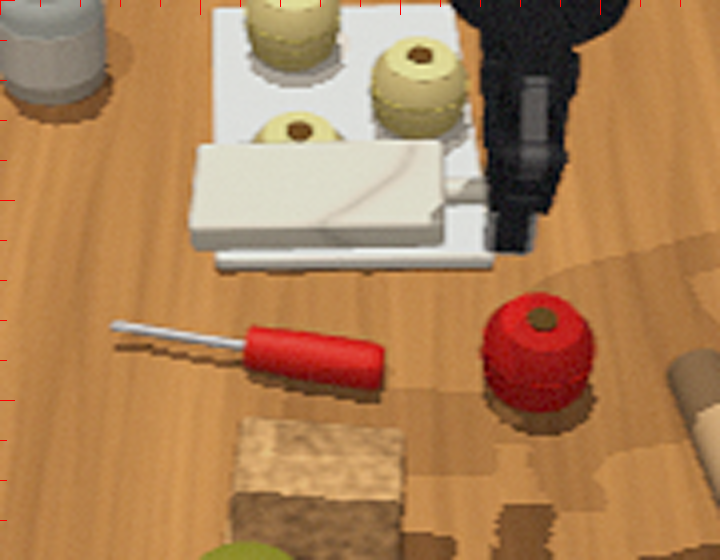

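The paddle is lifted and level (blade crop (190-445,140-250)), with the ball in the pads. I'll loosen in small steps.

carry_out --steps '[0, 0, 0, 0, 0, 0, 0.265, 0, 0, 0, 0, 0, 0, 0.272, 0, 0, 0, 0, 0, 0, 0.278, 0, 0, 0, 0, 0, 0, 0.278, 0, 0, 0, 0, 0, 0, 0.278]'

```text
time_s: 13.95
eef_pos: [0.4521, 0.2944, 0.2667]
eef_rot: [0.0, 1.0, -0.019, -0.0]
wrist_force: [0.5, -0.5, -3.8]
opening: 0.284
grasp_force: 33.8
```

carry_out --steps '[0, 0, 0, 0, 0, 0, 0.281, 0, 0, 0, 0, 0, 0, 0.283, 0, 0, 0, 0, 0, 0, 0.284, 0, 0, 0, 0, 0, 0, 0.284, 0, 0, 0, 0, 0, 0, 0.284, 0, 0, 0, 0, 0, 0, 0.284, 0, 0, 0, 0, 0, 0, 0.284, 0, 0, 0, 0, 0, 0, 0.284]'

```text
time_s: 14.75
eef_pos: [0.4521, 0.2944, 0.2669]
eef_rot: [-0.0, 1.0, -0.019, -0.0]
wrist_force: [0.2, -0.2, -2.5]
opening: 0.285
grasp_force: 21.9
```

Run:
```python
from h import *
s=ctrl.camera("side")
cv2.imwrite("pics/c7.png",crop(s,220,190,180,140,4))
o=ctrl.get_obs();print(o["eef_pos"],o["wrist_force"],o["torque"],o["grasp_force"],o["opening"])
```

```text
[0.45209635 0.29443363 0.26686075] [ 0.35477709 -0.22031693 -2.83855214] [-0.0359486   0.03431872  0.06483564] 21.949163675308228 0.28487833000304524
```

View pics/c7.png

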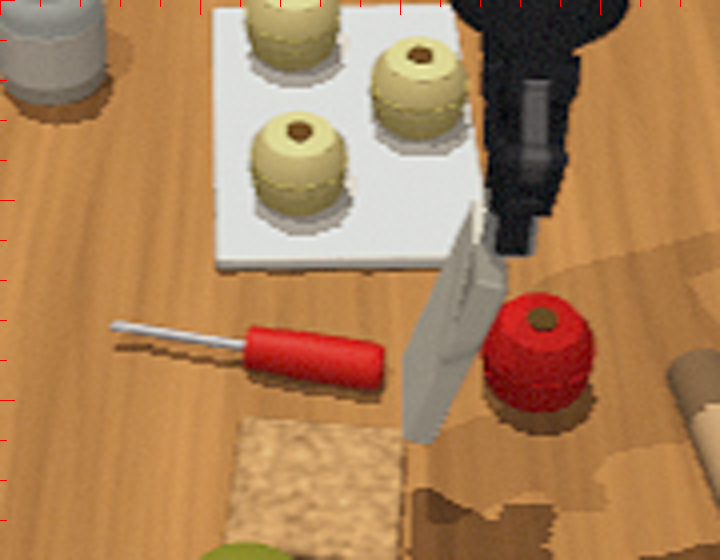

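The blade has swung most of the way and is still about 25° off vertical, with its foot at crop (420,435). I'll loosen slightly more.

carry_out --steps '[0, 0, 0, 0, 0, 0, 0.286, 0, 0, 0, 0, 0, 0, 0.287, 0, 0, 0, 0, 0, 0, 0.288, 0, 0, 0, 0, 0, 0, 0.288, 0, 0, 0, 0, 0, 0, 0.288, 0, 0, 0, 0, 0, 0, 0.288, 0, 0, 0, 0, 0, 0, 0.288, 0, 0, 0, 0, 0, 0, 0.288]'

```text
time_s: 15.6
eef_pos: [0.4521, 0.2945, 0.2669]
eef_rot: [-0.0, 1.0, -0.019, 0.0]
wrist_force: [0.2, 0.7, -2.1]
opening: 0.284
grasp_force: 15.2
```

Run:
```python
from h import *
s=ctrl.camera("side");t=ctrl.camera("top")
cv2.imwrite("pics/c8.png",np.hstack([crop(s,310,220,55,100,6),crop(t,150,200,70,100,6)]))
o=ctrl.get_obs();print(o["eef_pos"],o["wrist_force"],o["torque"],o["grasp_force"],o["opening"])
b=o["eef_pos"]+[0,0,-.051]
print("ball",proj("side",b),"foot if vertical",proj("side",b-[0,0,.138]), "corners",[proj("side",b+[i*.008,j*.028,-.138]) for i,j in((-1,1),(1,1),(1,-1),(-1,-1))])
```

```text
[0.4520954  0.29445045 0.26688755] [-0.01504184  0.53938207 -2.6022226 ] [-0.00341608  0.01798176  0.01228506] 15.237152874469757 0.28867553063003354
ball (np.float64(347.1), np.float64(237.8)) foot if vertical (np.float64(340.7), np.float64(290.9)) corners [(np.float64(346.0), np.float64(302.4)), (np.float64(337.4), np.float64(302.2)), (np.float64(335.8), np.float64(279.9)), (np.float64(343.9), np.float64(280.2))]
```

View pics/c8.png

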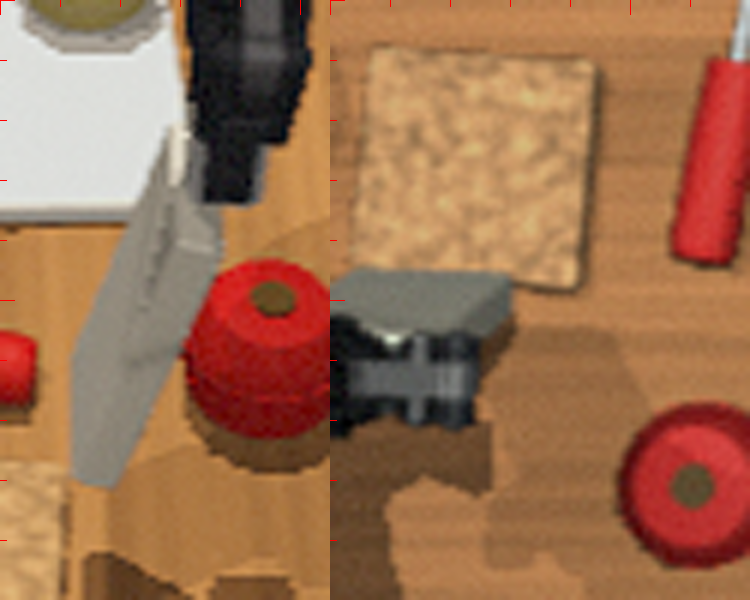

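Now about 13° from vertical at 15 N. One slight loosening more, then regrip; any remaining tilt I can take out with the wrist.

carry_out --steps '[0, 0, 0, 0, 0, 0, 0.29, 0, 0, 0, 0, 0, 0, 0.291, 0, 0, 0, 0, 0, 0, 0.292, 0, 0, 0, 0, 0, 0, 0.292, 0, 0, 0, 0, 0, 0, 0.292, 0, 0, 0, 0, 0, 0, 0.292, 0, 0, 0, 0, 0, 0, 0.292]'

```text
time_s: 16.4
eef_pos: [0.4521, 0.2944, 0.2669]
eef_rot: [-0.0, 1.0, -0.019, 0.0]
wrist_force: [0.1, 0.5, -2.6]
opening: 0.292
grasp_force: 9.5
```

Run:
```python
from h import *
s=ctrl.camera("side")
o=ctrl.get_obs();print(o["eef_pos"],o["wrist_force"],o["torque"],o["grasp_force"],o["opening"])
# lower blade edge: grey low-saturation pixels in region x<346,v 290-310
c=s[255:312,312:350].astype(int); m=(c.max(2)-c.min(2)<22)&(c.max(2)>80)
for v in range(0,57,4): 
    u=np.where(m[v])[0]; print(v+255,(u.min()+312,u.max()+312,len(u)) if len(u) else None)
```

```text
[0.45212056 0.29444824 0.26690099] [ 0.01122757 -0.07907012 -1.91156089] [-0.03467393  0.06713338 -0.02349716] 9.462645202875137 0.2936297686762114
255 (np.int64(312), np.int64(347), 33)
259 (np.int64(336), np.int64(347), 7)
263 (np.int64(335), np.int64(347), 11)
267 (np.int64(334), np.int64(346), 9)
271 (np.int64(332), np.int64(345), 10)
275 (np.int64(331), np.int64(344), 10)
279 (np.int64(330), np.int64(342), 9)
283 (np.int64(330), np.int64(340), 8)
287 (np.int64(330), np.int64(340), 7)
291 (np.int64(330), np.int64(339), 7)
295 (np.int64(330), np.int64(338), 8)
299 (np.int64(330), np.int64(336), 4)
303 None
307 None
311 None
```

About 7° off vertical now, hanging. I'll regrip, then raise.

carry_out --steps '[0, 0, 0, 0, 0, 0, 0.27, 0, 0, 0, 0, 0, 0, 0.2, 0, 0, 0, 0, 0, 0, 0, 0, 0, 0, 0, 0, 0, 0, 0, 0, 0, 0, 0, 0, 0, 0, 0, -0.006, 0, -0.01, 0, 0, 0, 0, -0.016, 0, -0.03, 0, 0, 0, 0, -0.03, 0, -0.05, 0, 0, 0, 0, -0.045, 0, -0.07, 0, 0, 0, 0, -0.058, 0, -0.09, 0, 0, 0, 0, -0.068, 0, -0.11, 0, 0, 0, 0, -0.07, 0, -0.115, 0, 0, 0, 0, -0.07, 0, -0.115, 0, 0]'

```text
time_s: 17.75
eef_pos: [0.4524, 0.2944, 0.3373]
eef_rot: [-0.001, 0.998, -0.019, -0.057]
wrist_force: [-0.3, -0.2, -2.5]
opening: 0.266
grasp_force: 58.8
```

Run:
```python
from h import *
s=ctrl.camera("side")
o=ctrl.get_obs();print(o["eef_pos"],o["eef_rot"],o["torque"],o["grasp_force"],o["opening"])
from scipy.spatial.transform import Rotation as Ro
R=Ro.from_quat(np.roll(o["eef_rot"],-1)); b=o["eef_pos"]+R.apply([0,0,.051]); print("ball",b)
print([proj("side",b+[i*.008,j*.028,-.138]) for i,j in((-1,1),(1,1))])
c=s[215:300,305:365].astype(int); m=(c.max(2)-c.min(2)<22)&(c.max(2)>80)
for v in range(30,85,5): 
    u=np.where(m[v])[0]; print(v+215,(u.min()+305,u.max()+305,len(u)) if len(u) else None)
# target
def Q(yaw): return Ro.from_euler('z',yaw,degrees=True)*Ro.from_euler('x',180,degrees=True)
for th in(-.115,):
    T=Q(7.6)*Ro.from_euler('y',th); p=np.array([.598,-.2295,.286])-T.apply([0,0,.051])
    print("shift",R.inv().apply(p-o["eef_pos"]).round(4),"rot",(R.inv()*T).as_rotvec().round(4))
```

```text
[0.45212034 0.29437667 0.33668038] [-0.00107955  0.99816704 -0.01912707 -0.05740681] [-0.05796171 -0.07894178  0.02003813] 58.809905648231506 0.26762690922716126
ball [0.44627768 0.29459859 0.28601664]
[(np.float64(352.7), np.float64(276.8)), (np.float64(343.7), np.float64(276.6))]
245 (np.int64(305), np.int64(353), 48)
250 (np.int64(305), np.int64(352), 46)
255 (np.int64(305), np.int64(351), 44)
260 (np.int64(340), np.int64(350), 8)
265 (np.int64(340), np.int64(349), 9)
270 (np.int64(340), np.int64(347), 6)
275 (np.int64(340), np.int64(346), 7)
280 None
285 None
290 None
295 None
shift [ 0.1705  0.5169 -0.0196] rot [-1.960e-02 -1.000e-04 -1.698e-01]
```

carry_out --steps '[0.003, 0.01, 0, 0, -0.01, -0.01, 0, 0.011, 0.033, -0.001, -0.002, -0.02, -0.02, 0, 0.022, 0.066, -0.0025, -0.004, -0.03, -0.03, 0, 0.035, 0.105, -0.004, -0.006, -0.04, -0.04, 0, 0.048, 0.145, -0.0055, -0.008, -0.05, -0.05, 0, 0.062, 0.185, -0.007, -0.01, -0.06, -0.06, 0, 0.076, 0.225, -0.009, -0.012, -0.065, -0.08, 0, 0.089, 0.265, -0.01, -0.015, -0.065, -0.1, 0, 0.103, 0.305, -0.012, -0.018, -0.065, -0.12, 0, 0.116, 0.345, -0.013, -0.02, -0.065, -0.14, 0, 0.13, 0.385, -0.015, -0.022, -0.065, -0.15, 0, 0.143, 0.425, -0.0165, -0.023, -0.065, -0.16, 0, 0.155, 0.46, -0.018, -0.024, -0.065, -0.165, 0, 0.164, 0.488, -0.019, -0.025, -0.065, -0.17, 0, 0.17, 0.506, -0.0195, -0.025, -0.065, -0.17, 0, 0.173, 0.515, -0.0197, -0.025, -0.065, -0.17, 0, 0.174, 0.517, -0.0197, -0.025, -0.065, -0.17, 0, 0.174, 0.517, -0.0197, -0.025, -0.065, -0.17, 0, 0.174, 0.517, -0.0197, -0.025, -0.065, -0.17, 0]'

```text
time_s: 19.7
eef_pos: [0.6073, -0.2276, 0.3364]
eef_rot: [0.006, 0.994, 0.067, -0.09]
wrist_force: [-0.1, -0.8, -2.3]
opening: 0.27
grasp_force: 59.0
```

Run:
```python
from h import *
s=ctrl.camera("side");t=ctrl.camera("top")
cv2.imwrite("pics/c9.png",np.hstack([crop(s,235,75,75,115,5),crop(t,375,150,80,115,5)]))
o=ctrl.get_obs();print(o["eef_pos"],o["eef_rot"],o["torque"],o["grasp_force"],o["wrist_force"])
from scipy.spatial.transform import Rotation as Ro
R=Ro.from_quat(np.roll(o["eef_rot"],-1)); b=o["eef_pos"]+R.apply([0,0,.051]); print("ball",b,R.as_matrix().round(3))
Y=Ro.from_euler('z',7.6,degrees=True)
for n in("side","top"):
  print(n,"ball",proj(n,b))
  for z in(-.138,-.028): print(z,[proj(n,b+Y.apply([i*.008,j*.028,z])) for i,j in((-1,1),(1,1),(1,-1),(-1,-1))])
```

```text
[ 0.60739303 -0.22770952  0.33671105] [ 0.00586956  0.99368935  0.06714654 -0.08965695] [ 0.02772537 -0.19256332 -0.02665303] 59.048107266426086 [ 0.13910708  0.0561979  -2.09365237]
ball [ 0.59834594 -0.2289185   0.28653448] [[ 0.975  0.134 -0.177]
 [ 0.132 -0.991 -0.024]
 [-0.179 -0.    -0.984]]
side ball (np.float64(275.3), np.float64(73.4))
-0.138 [(np.float64(279.5), np.float64(127.7)), (np.float64(273.5), np.float64(128.0)), (np.float64(271.7), np.float64(117.7)), (np.float64(277.5), np.float64(117.4))]
-0.028 [(np.float64(279.6), np.float64(88.6)), (np.float64(273.2), np.float64(88.9)), (np.float64(271.3), np.float64(79.4)), (np.float64(277.4), np.float64(79.1))]
top ball (np.float64(455.2), np.float64(169.9))
-0.138 [(np.float64(415.1), np.float64(191.0)), (np.float64(413.7), np.float64(182.9)), (np.float64(442.2), np.float64(178.9)), (np.float64(443.7), np.float64(187.0))]
-0.028 [(np.float64(433.6), np.float64(180.2)), (np.float64(431.9), np.float64(171.1)), (np.float64(464.4), np.float64(166.5)), (np.float64(466.2), np.float64(175.7))]
```

View pics/c9.png

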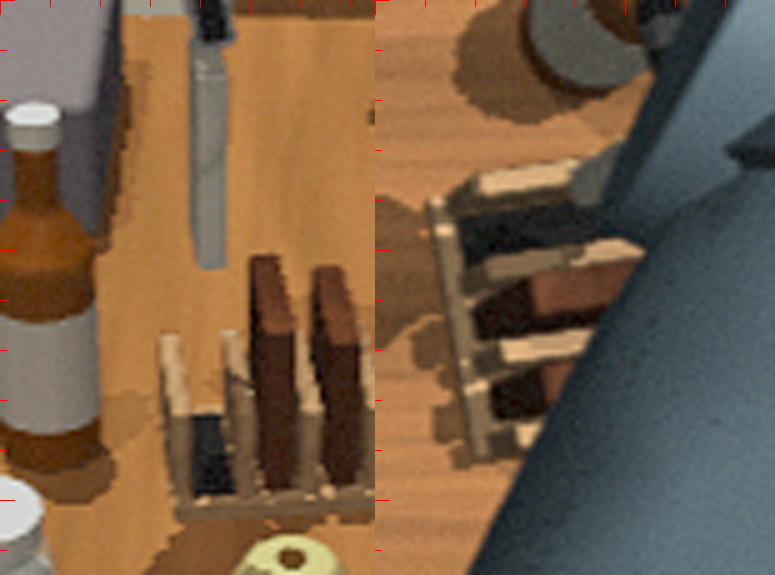

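The paddle hangs vertically: its foot edge is at side crop (197-227,267), against a predicted vertical position of 196-227. The slot is below it at (190-228,377). I'll check the slot centre, then lower.

Run:
```python
from h import *
Y=np.radians(7.6);ey=np.array([-np.sin(Y),np.cos(Y),0]);ex=np.array([np.cos(Y),np.sin(Y),0])
for dx in(-.013,.013):
  p=np.array([.598,-.2295,.065])+ey*.045+ex*dx; u,v=proj("side",p); print((u-235+.4)*5,(v-75+.4)*5)
  p=np.array([.598,-.2295,.065])+ey*.045+ex*dx; u,v=proj("top",p); print(375+(u-375+.4)*5,(v-150+.4)*5)
```

```text
237.5000000000001 416.0000000000001
485.0000000000001 257.49999999999994
190.0000000000001 418.5000000000001
474.5 197.49999999999997
```

carry_out --steps '[0.0025, 0, 0.005, 0, 0, 0, 0, 0.0045, 0, 0.015, 0, 0, 0, 0, 0.0075, 0, 0.03, 0, 0, 0, 0, 0.01, 0, 0.045, 0, 0, 0, 0, 0.0128, 0, 0.06, 0, 0, 0, 0, 0.0145, 0, 0.069, 0, 0, 0, 0, 0.015, 0, 0.072, 0, 0, 0, 0, 0.015, 0, 0.072, 0, 0, 0, 0, 0.015, 0, 0.072, 0, 0, 0, 0]'

```text
time_s: 20.7
eef_pos: [0.6095, -0.2288, 0.2637]
eef_rot: [0.006, 0.994, 0.066, -0.089]
wrist_force: [-0.6, 0.0, -2.4]
opening: 0.271
grasp_force: 59.1
```

Run:
```python
from h import *
s=ctrl.camera("side")
cv2.imwrite("pics/c10.png",crop(s,250,80,60,100,6))
o=ctrl.get_obs();print(o["eef_pos"],o["wrist_force"],o["torque"])
```

```text
[ 0.60961352 -0.22884839  0.26395261] [-0.33782661  1.10229663 -2.49760468] [ 0.02487059 -0.11793761 -0.03452806]
```

View pics/c10.png

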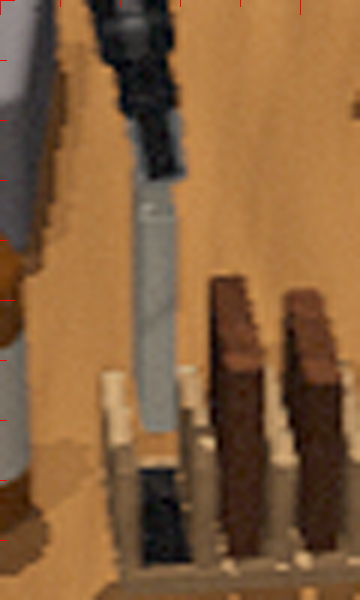

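The foot is centred over the slot: its edge spans crop 142-175, between divider faces at 133 and 183. I'll lower it, without further pictures, since I've now viewed 12 and the limit was 10. Force readings will guide the rest.

carry_out --steps '[0.0014, 0, 0.008, 0, 0, 0, 0, 0.0036, 0, 0.02, 0, 0, 0, 0, 0.006, 0, 0.033, 0, 0, 0, 0, 0.008, 0, 0.044, 0, 0, 0, 0, 0.0094, 0, 0.052, 0, 0, 0, 0, 0.0098, 0, 0.054, 0, 0, 0, 0, 0.0098, 0, 0.054, 0, 0, 0, 0]'

```text
time_s: 21.45
eef_pos: [0.609, -0.2286, 0.2075]
eef_rot: [0.006, 0.994, 0.067, -0.09]
wrist_force: [-0.1, 0.4, -3.3]
opening: 0.267
grasp_force: 59.1
```

carry_out --steps '[0.0004, 0, 0.002, 0, 0, 0, 0, 0.0006, 0, 0.0035, 0, 0, 0, 0, 0.0008, 0, 0.0045, 0, 0, 0, 0, 0.0008, 0, 0.0045, 0, 0, 0, 0]'

```text
time_s: 21.85
eef_pos: [0.6095, -0.2287, 0.2043]
eef_rot: [0.006, 0.994, 0.066, -0.089]
wrist_force: [0.4, 0.1, 0.8]
opening: 0.269
grasp_force: 59.2
```

carry_out --steps '[0.0001, 0, 0.0005, 0, 0, 0, 0, 0.0001, 0, 0.0005, 0, 0, 0, 0, 0.0001, 0, 0.0005, 0, 0, 0, 0]'

```text
time_s: 22.15
eef_pos: [0.6096, -0.2287, 0.2042]
eef_rot: [0.006, 0.994, 0.067, -0.089]
wrist_force: [0.6, 2.2, 6.2]
opening: 0.269
grasp_force: 59.6
```

Run:
```python
from h import *
s=ctrl.camera("side")
o=ctrl.get_obs();print(o["eef_pos"],o["wrist_force"],o["torque"])
c=s[100:180,262:290].astype(int); m=(c.max(2)-c.min(2)<22)&(c.max(2)>80)
for v in range(4,80,5):
    u=np.where(m[v])[0]; print(v+100,(u.min()+262,u.max()+262,len(u)) if len(u) else None)
```

```text
[ 0.60961019 -0.22871278  0.20416514] [-0.77956642  0.97284057  6.22348985] [ 0.28450493  0.07168875 -0.01549449]
104 (np.int64(271), np.int64(272), 2)
109 None
114 None
119 None
124 (np.int64(279), np.int64(279), 1)
129 (np.int64(273), np.int64(280), 2)
134 (np.int64(273), np.int64(278), 4)
139 (np.int64(273), np.int64(278), 4)
144 (np.int64(273), np.int64(278), 5)
149 (np.int64(273), np.int64(279), 7)
154 (np.int64(273), np.int64(279), 5)
159 (np.int64(274), np.int64(278), 4)
164 (np.int64(274), np.int64(279), 5)
169 (np.int64(274), np.int64(278), 3)
174 None
179 None
```

carry_out --steps '[0, 0, 0, 0, 0, 0, 0.27, 0, 0, 0, 0, 0, 0, 0.28, 0, 0, 0, 0, 0, 0, 0.288, 0, 0, 0, 0, 0, 0, 0.293, 0, 0, 0, 0, 0, 0, 0.298, 0, 0, 0, 0, 0, 0, 0.302, 0, 0, 0, 0, 0, 0, 0.306, 0, 0, 0, 0, 0, 0, 0.31, 0, 0, 0, 0, 0, 0, 0.315]'

```text
time_s: 23.1
eef_pos: [0.6089, -0.2286, 0.2024]
eef_rot: [0.006, 0.994, 0.066, -0.09]
wrist_force: [0.1, -0.1, 0.4]
opening: 0.315
grasp_force: 0.2
```

carry_out --steps '[0, 0, 0, 0, 0, 0, 0.35, 0, 0, 0, 0, 0, 0, 0.42, 0, 0, 0, 0, 0, 0, 0.5, 0, 0, 0, 0, 0, 0, 0.58, 0, 0, 0, 0, 0, 0, 0.6, -0.0018, 0, -0.01, 0, 0, 0, 0.6, -0.0055, 0, -0.03, 0, 0, 0, 0.6, -0.011, 0, -0.06, 0, 0, 0, 0.6, -0.018, 0, -0.1, 0, 0, 0, 0.6, -0.025, 0, -0.14, 0, 0, 0, 0.6, -0.03, 0, -0.165, 0, 0, 0, 0.6, -0.03, 0, -0.165, 0, 0, 0, 0.6, -0.03, 0, -0.165, 0, 0, 0, 0.6]'

```text
time_s: 24.4
eef_pos: [0.6093, -0.2286, 0.3718]
eef_rot: [0.006, 0.994, 0.066, -0.089]
wrist_force: [0.4, -0.1, -0.6]
opening: 0.602
grasp_force: 0.0
```

Run:
```python
from h import *
s=ctrl.camera("side")
cv2.imwrite("pics/end.png",s[:,:,::-1])
o=ctrl.get_obs();print(o["time_s"],o["eef_pos"],o["wrist_force"])
print("expected ball",proj("side",[.6,-.2292,.151]))
c=s[85:175,262:292].astype(int); m=(c.max(2)-c.min(2)<25)&(c.max(2)>80)
for v in range(0,90,4):
    u=np.where(m[v])[0]; print(v+85,(u.min()+262,u.max()+262,len(u)) if len(u) else None)
```

```text
24.45 [ 0.60890993 -0.22845895  0.37013694] [-0.39608769 -0.48344074 -0.8608703 ]
expected ball (np.float64(274.9), np.float64(121.7))
85 None
89 None
93 None
97 None
101 None
105 None
109 None
113 None
117 None
121 (np.int64(272), np.int64(278), 7)
125 (np.int64(273), np.int64(277), 5)
129 (np.int64(273), np.int64(276), 4)
133 (np.int64(273), np.int64(277), 5)
137 (np.int64(273), np.int64(278), 6)
141 (np.int64(273), np.int64(278), 6)
145 (np.int64(273), np.int64(279), 7)
149 (np.int64(273), np.int64(278), 6)
153 (np.int64(273), np.int64(278), 6)
157 (np.int64(274), np.int64(278), 5)
161 (np.int64(273), np.int64(279), 7)
165 (np.int64(274), np.int64(279), 6)
169 (np.int64(274), np.int64(278), 5)
173 None
```

The ball shows where expected and the paddle's column is straight, so it is standing upright on its own. Handing in.

```bash
python3 -c "
from bench import ctrl
print(ctrl.hand_in())"
```

```text
the job is handed in; nothing more can be done
None
```

Job handed in at about 24.5 s: the apple stands on the cutting board and the paddle stands upright, ball up, in the free slot; before the regrip the grip went down to 9.5 N and the blade hung about 7° off vertical, which I took out with the wrist, and I viewed 12 pictures, 2 over the limit of 10.

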